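# Clear a broken pot with the slotted scraper

## Robot

A 6-joint arm with a two-finger parallel gripper is mounted at the origin on the work surface. World frame = base frame: x ahead of the robot, y to its left, z up, the work surface at z = 0. Lengths are in m, angles in rad, forces in N, time in s.
With the tool pointing down it reaches from about 0.325 to 0.75 m from the base axis. Payload 7.6 kg.
Tool frame: the origin (TCP) lies on the centre line of the jaws, within the pads' length; the fingertips stand 11 mm ahead of it and the grasp point (between the pads) lies 8 mm behind it (bot.finger_overhang is the distance from the TCP to the fingertips, in m); z points along the fingers, y is the line along which they close (so a half turn about z gives the same grasp; the last joint's range is limited). The gripper opens to 85 mm and grips with 20 to 120 N. Pads are 22 mm wide; open, the fingers measure 114 mm over their backs; the gripper's body (76 mm by 85 mm) begins 54 mm behind the grasp point. The pads swing forward as they close: fully open they stand 13 mm farther back than shut.
Start: joints at [-1.41, 0.052, 1.401, -0, 1.689, -0.07], TCP at [0.12, -0.511, 0.242] pointing down, gripper open.
Joint ranges: [-2.9, 2.9], [-0.91, 2.17], [0.12, 2.37], [-1.06, 4.2], [0.26, 2.73], [-2.93, 2.93]. Speed limits (rad/s): [2.57, 2.57, 3.01, 3.14, 3.14, 3.14].

## Interface

Orientations are given as a rotation vector (axis times angle).
In Python, from station import bot, imaging, spotter gives the robot as it stands.
- The arm moves only by the tool send_rows, never from a script. Its argument "steps" is one flat list of numbers, 7 for each row, row after row: the shift along the tool's x, y, z in mm, then the turn, a rotation vector about the tool's x, y, z in degrees, then the opening, from 0 (shut) to 1 (fully open). A call has 1 to 8 rows; each row shifts and turns the commanded pose from where the row before left it, along the tool's axes as they then stand; what a row does not reach is not made up. A row lasts 1/10 s, in which the tool goes at most 50 mm and 8.59 degrees, less where a joint would pass 70% of its speed; a pose out of reach is approached as far as the arm can. A call is refused whole if a number of a shift passes 50 or a number of a turn 8.59, either way. A call with a gripper value outside its range is refused whole. The fingers move at their own pace and stop on an object; "newtons" is the grip in N (left out, the last holds). Time passes only in rows, so rows that do not move let the fingers close. It gives the time, the measured TCP pose, the force, the opening and the grip force at its end, in the units of the state.
- bot.observe(): the state, without advancing time (a new reading comes with each control period).
- imaging.grab_frame(name): name is "side" or "top" or "wrist"; returns (picture, depth): 480x640x3 uint8, red, green, blue; 480x640 float32, m along the optical axis (not along the pixel's ray), 0 where there is no reading.
- imaging.camera_model(name): a dict with "intrinsics" (3x3 intrinsics, pixels), "rvec" (rotation vector, rad) and "tvec" (3), from world to camera coordinates, as OpenCV has them; the wrist camera has in their place "mount" (4x4, takes a point from camera to tool coordinates, whose origin is the TCP and whose axes are the flange's). Camera axes: x right, y down, z forward; pixel columns grow to the right and rows downward; lengths in m; the calibration is good to about 2 mm. A picture is of the moment at which its call begins: read the wrist's pose just before it. camera_model takes no time and is no camera call.
- bot.sign_off(): hands the job in; it is judged then, once.
Trained networks look in the newest picture that a camera, given by its name, has taken for a name from the list of things; names that differ only in an ending like _2 or _b are one class to them, and where a whole thing is asked for, a point or a joint stands for the part that bears it (a point fixed in the world has none). Each returns a list of dicts, best first, with "score" (0 to 1); they miss things now and then, are a little off and sometimes report something else, mostly with a low value. They report only what shows in the picture. A call takes as long as a camera call.
- spotter.recognise(camera, label): "bbox" ([left, top, width, height] in pixels, round what is visible of it).
- spotter.masks_of(camera, label): "pixels" (480x640 bool, what is visible of it) and "bbox" ([left, top, width, height] in pixels, round what is visible of it).
- spotter.place_of(camera, label): "pixel" ([column, row] in pixels: a listed point, or the origin of a listed thing).
The state is a dict: "t": time; "joints": joint angles; "joint_vel": joint speeds; "effort": joint torques, N m; "tcp_pos": TCP position; "eef_rot": TCP orientation; "force": force on the tool from outside, world axes, zero at the start; "moment": the same for the moment, N m; "finger_gap": finger opening in m; "grasp_force": force on a finger pad.
Only numpy, scipy, OpenCV 4.12 (cv2) and the standard library are available. Lean on these libraries where they do the work, as an engineer would, in place of code of your own. Each camera call takes 0.05 s, during which the arm holds its last target. There are 200 camera calls.

## Task

A flowerpot broke on the sorting board. Ease the flat T-shaped scraper up out of its leaning slot in the rack without wrenching the rack, feel for the board with its rubber edge and set it down lightly, and sweep all four pieces into the trough with it (never touch the sharp pieces with the gripper, and drop none on the table). Then put the scraper gently back in the slot it came from, fully down; leave the plate, the frame and everything else where they are.

Things in the scene. Friction and masses are not known exactly. Their poses are not given: they have to be found in the camera images.
- scraper: T-shaped flat scraper: aluminium holder 8 mm thick (x), 184 wide (y), 68 tall (z), hung by its ears on the rack's side walls. Origin: mid-thickness, 130 mm below its top edge's middle; z up the slot. Its steel blade (146 wide, 6 thick, rubber edge) hangs in the slot; the edge is clamped anywhere 105 to 125 mm below the top edge, not reported, does not shift. 0.3 kg
- rack: fixed plywood rack, 200 (x) x 178 (y) mm: three slots, feet at x = -60, 0, +60 mm. Origin: on the table under the middle slot's foot. Slots lean 0.35 rad from upright, tops towards -x; gap 11, 156 mm long (y), floor 15 mm above the table, walls 71 mm deep along the slot, tops rounded. Side walls along x, 11 mm thick, 72 mm high, carry the scraper's ears
- plate: round white ceramic plate, 128 mm across, 8 mm thick, in another slot of the rack; stays there. Origin: lowest point of its rim; z up the slot
- frame: picture frame of dark wood, 110 mm wide, 120 mm tall, 8 mm thick, in another slot of the rack; stays there. Origin: middle of its lower edge; z up the slot
- board: fixed raised board: flat grey top, y from -115 to +135 mm, 300 mm wide between wooden lips (8 mm high and wide, at x = -154 and +154), 50 mm above the table. Along its -y edge, open to it, a sheet-steel catch trough, y from -115 to -255 mm, floor 4 mm above the table, outer walls 62 mm high. Origin: on the table, z up
- board_top (a point): point on the board's top surface, above the board's origin (50 mm higher)
- shard0: terracotta piece of a broken flowerpot, about 60 x 38 mm, 9 mm thick, lying flat on the board. Origin: near its middle, on the underside
- shard1: terracotta piece of a broken flowerpot, about 54 x 42 mm, 9 mm thick, lying flat on the board. Origin: near its middle, on the underside
- shard2: terracotta piece of a broken flowerpot, about 62 x 40 mm, 9 mm thick, lying flat on the board. Origin: near its middle, on the underside
- shard3: terracotta piece of a broken flowerpot, about 50 x 42 mm, 9 mm thick, lying flat on the board. Origin: near its middle, on the underside
- pencil_cup: black round pencil cup with pencils, 72 mm across, 155 mm tall; bystander. Origin: centre of its underside
- tape_dispenser: black tape dispenser, 150 x 60 x 90 mm; bystander. Origin: centre of its underside
- ornament: ceramic ornament of piled fruit, 120 mm across, 165 mm tall; bystander. Origin: centre of its underside
- jar: lidded blue jar, 90 mm across, 120 mm tall; bystander. Origin: centre of its underside
- mug: white mug, 80 mm across, 95 mm tall; bystander. Origin: centre of its underside
- carton: cardboard carton, 130 x 100 x 80 mm; bystander. Origin: centre of its underside

How it is judged:
By the outcome, as a careful person would: the job done as asked, in the order asked, and still so for the second after the job is handed in, with the robot touching nothing.
It also fails if it takes over 67 s, if anything falls off the work surface, if the arm or the gripper's body presses on something with over 40 N, if the wrist force passes 120 N, or if a joint passes its speed limit or range.

## Working session

There is one attempt and no reset: what is moved stays moved. The work goes in short steps, Python scripts to look and compute and a tool call to move; the robot and the scene stay as the last step left them, time stands still between calls to the robot, and variables do not carry over. Pictures are saved under pics/ and viewed, at most 10 in all, crops included, and the job is handed in when it is done.

Besides the shell and the picture viewer there is one more tool, called after "Emit:" in YAML: its name, and indented under it one key for each argument. send_rows: Moves the arm, as the interface text tells. Its arguments: {"type":"object","properties":{"steps":{"type":"array"},"newtons":{"type":"number"}},"required":["steps"]}

```bash
ls; mkdir -p pics
cat > h.py <<'E'
import numpy as np,cv2
from scipy.spatial.transform import Rotation as R
from station import bot,imaging,spotter
def cam(n,st=None):
    m=imaging.camera_model(n);K=np.array(m["intrinsics"])
    if "mount" in m:
        T=np.eye(4);T[:3,:3]=R.from_rotvec(st["eef_rot"]).as_matrix();T[:3,3]=st["tcp_pos"]
        T=T@np.array(m["mount"])
    else:
        A=np.eye(4);A[:3,:3]=R.from_rotvec(np.ravel(m["rvec"])).as_matrix();A[:3,3]=np.ravel(m["tvec"]);T=np.linalg.inv(A)
    return K,T
def cloud(n,save=None):
    st=bot.observe();p,d=imaging.grab_frame(n);K,T=cam(n,st)
    v,u=np.mgrid[:480,:640]
    P=np.stack([(u-K[0,2])/K[0,0]*d,(v-K[1,2])/K[1,1]*d,d],-1)@T[:3,:3].T+T[:3,3]
    P[d==0]=np.nan
    if save: cv2.imwrite(save,p[:,:,::-1])
    return p,P
E
python3 - <<'E'
from h import *
s=bot.observe();print({k:np.round(v,3) for k,v in s.items()})
for n in("side","top"):
    p,P=cloud(n,f"pics/{n}0.png");K,T=cam(n,s);print(n,T.round(3).tolist())
    np.savez(f"{n}0.npz",p=p,P=P)
    for l in["scraper","rack","plate","frame","board","board_top","shard0","shard1","shard2","shard3"]:
        for r in spotter.place_of(n,l)[:2 if l!="shard0" else 5]:
            u,v=np.round(r["pixel"]).astype(int);print(l,round(r["score"],2),u,v,P[min(v,479),min(u,639)].round(3))
E
```

```text
pics
{'t': np.float64(0.0), 'joints': array([-1.41 ,  0.053,  1.402,  0.   ,  1.689, -0.07 ]), 'joint_vel': array([ 0.   ,  0.   , -0.001,  0.001,  0.   ,  0.   ]), 'effort': array([-0.0000e+00, -3.8167e+01, -3.6018e+01, -0.0000e+00,  6.0000e-03,
        0.0000e+00]), 'tcp_pos': array([ 0.12 , -0.511,  0.241]), 'eef_rot': array([-3.119, -0.362,  0.   ]), 'force': array([ 0.422,  0.442, -0.726]), 'moment': array([0.049, 0.062, 0.006]), 'grasp_force': np.float64(0.0), 'finger_gap': np.float64(0.086)}
side [[0.974, -0.177, 0.141, 0.438], [-0.226, -0.763, 0.606, -0.723], [0.001, -0.622, -0.783, 1.018], [0.0, 0.0, 0.0, 1.0]]
scraper 0.73 253 169 [0.474 0.233 0.079]
rack 0.94 256 171 [0.48  0.21  0.093]
plate 0.53 237 171 [0.433 0.229 0.085]
frame 0.67 276 160 [0.54  0.267 0.066]
frame 0.65 293 448 [ 0.445 -0.447  0.007]
board 0.76 312 287 [ 0.55  -0.135  0.053]
board 0.73 277 159 [0.549 0.327 0.011]
board_top 0.97 309 274 [ 0.551 -0.099  0.051]
board_top 0.45 236 170 [0.431 0.23  0.088]
shard0 0.83 346 284 [ 0.624 -0.15   0.062]
shard0 0.81 335 248 [ 0.624 -0.049  0.061]
shard0 0.76 276 2
[... 448 characters left out ...]
 1.207], [0.0, 0.0, 0.0, 1.0]]
scraper 0.88 206 296 [0.486 0.298 0.051]
rack 0.87 205 299 [0.479 0.296 0.072]
plate 0.81 215 323 [0.425 0.274 0.068]
plate 0.57 355 231 [ 0.627 -0.049  0.058]
frame 0.66 202 272 [0.541 0.303 0.068]
board 0.94 379 262 [ 0.554 -0.103  0.048]
board_top 0.66 382 258 [ 0.563 -0.11   0.051]
shard0 0.92 362 294 [ 0.482 -0.06   0.062]
shard0 0.8 354 230 [ 0.629 -0.046  0.059]
shard0 0.73 403 286 [ 0.498 -0.154  0.061]
shard1 0.92 362 294 [ 0.482 -0.06   0.062]
shard1 0.8 354 230 [ 0.629 -0.046  0.059]
shard2 0.92 362 294 [ 0.482 -0.06   0.062]
shard2 0.8 354 230 [ 0.629 -0.046  0.059]
shard3 0.92 362 294 [ 0.482 -0.06   0.062]
shard3 0.8 354 230 [ 0.629 -0.046  0.059]
```

View pics/side0.png

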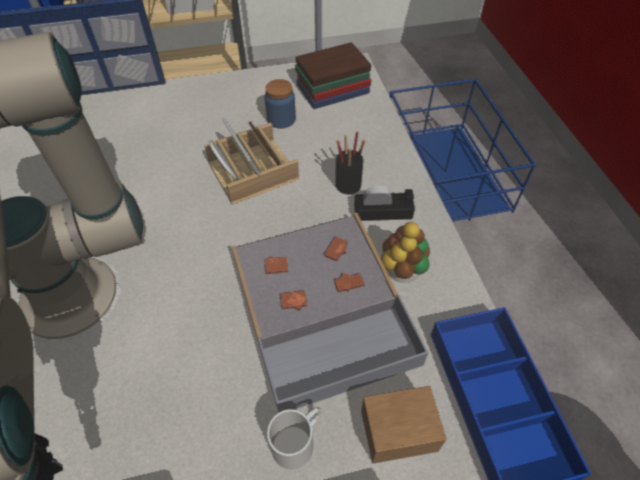

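View pics/top0.png

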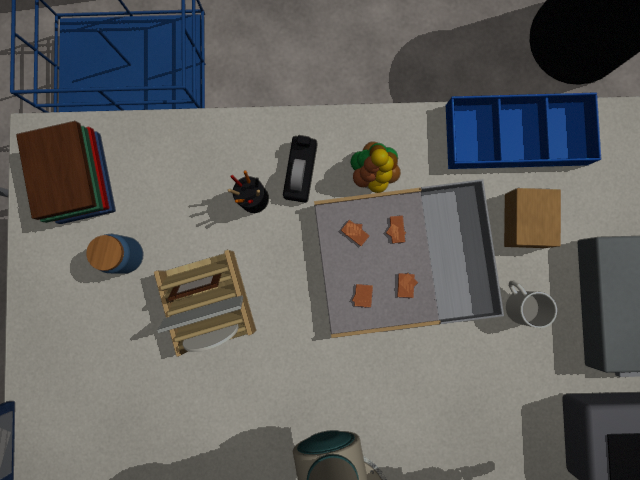

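```bash
python3 - <<'E'
from h import *
for n in("top","side"):
    z=np.load(f"{n}0.npz");P=z["P"];p=z["p"].astype(float)
    m=(abs(P[...,0]-.48)<.17)&(abs(P[...,1]-.28)<.17)
    for lo,hi in((.085,.1),(.1,.115),(.115,.125),(.125,.132),(.132,.14),(.14,.16)):
        q=P[m&(P[...,2]>lo)&(P[...,2]<hi)]
        if len(q)<3: print(n,lo,len(q));continue
        c=q.mean(0);w,v=np.linalg.eigh(np.cov(q[:,:2].T));a=v[:,1]*np.sign(v[1,1]);t=(q[:,:2]-c[:2])@a
        print(n,lo,len(q),c.round(3),"dir",np.degrees(np.arctan2(a[1],a[0])).round(1),"sd",np.sqrt(w).round(4),"ext",t.min().round(3),t.max().round(3))
E
python3 - <<'E'
import cv2
a=cv2.imread('pics/top0.png')[230:370,130:280];b=cv2.imread('pics/side0.png')[110:210,190:310]
cv2.imwrite('pics/crop.png',cv2.hconcat([cv2.resize(a,(400,373),interpolation=2),cv2.resize(b,(400,373),interpolation=2)]))
E
```

```text
top 0.085 895 [0.459 0.295 0.09 ] dir 15.8 sd [0.0447 0.0486] ext -0.072 0.078
top 0.1 474 [0.441 0.292 0.107] dir 28.3 sd [0.0437 0.045 ] ext -0.068 0.083
top 0.115 341 [0.44  0.291 0.12 ] dir 24.3 sd [0.0417 0.047 ] ext -0.066 0.076
top 0.125 377 [0.458 0.297 0.129] dir 13.2 sd [0.0369 0.0495] ext -0.085 0.048
top 0.132 415 [0.434 0.29  0.136] dir 104.6 sd [0.0246 0.0482] ext -0.09 0.093
top 0.14 36 [0.44  0.302 0.141] dir 105.0 sd [0.0017 0.0588] ext -0.095 0.079
side 0.085 312 [0.463 0.288 0.088] dir 33.7 sd [0.0465 0.0516] ext -0.079 0.1
side 0.1 84 [0.439 0.257 0.107] dir 159.6 sd [0.0369 0.0517] ext -0.08 0.08
side 0.115 58 [0.434 0.252 0.12 ] dir 173.4 sd [0.0317 0.0479] ext -0.086 0.058
side 0.125 137 [0.467 0.291 0.129] dir 25.2 sd [0.0349 0.0551] ext -0.088 0.053
side 0.132 171 [0.436 0.285 0.137] dir 108.0 sd [0.0264 0.0478] ext -0.083 0.099
side 0.14 28 [0.44  0.308 0.141] dir 106.0 sd [0.002  0.0542] ext -0.105 0.074
```

View pics/crop.png

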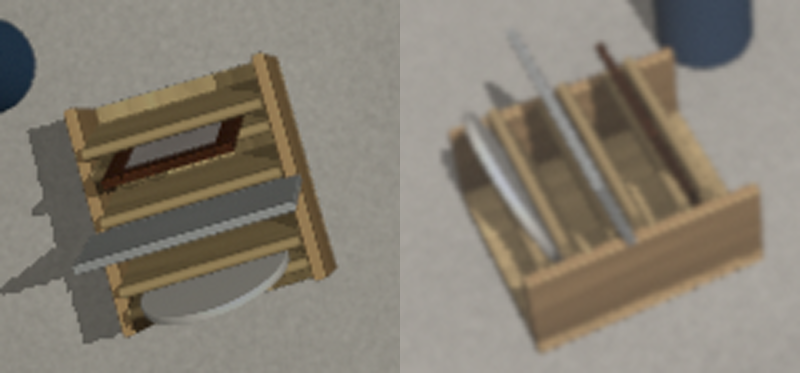

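```bash
cat >> h.py <<'E'
YR=np.radians(15.);TOP=np.array([.443,.294,.140])
def basis(zt,yt):
    x=np.cross(yt,zt);x/=np.linalg.norm(x);y=np.cross(zt,x);return np.column_stack([x,y,zt])
def slot(yr=YR,tilt=.35):
    d=np.array([np.sin(tilt)*np.cos(yr),np.sin(tilt)*np.sin(yr),-np.cos(tilt)])
    return d,basis(d,np.array([np.cos(yr),np.sin(yr),0]))
def rows(p1,R1,op,n=None,cyl=False,step=45.,ang=8.,fr=None):
    """rows from the present pose (or fr) to p1,R1"""
    s=bot.observe();p0,R0=(s["tcp_pos"],R.from_rotvec(s["eef_rot"]).as_matrix()) if fr is None else fr
    dr=R.from_matrix(R0.T@R1).as_rotvec();p0=np.array(p0)
    c=lambda p:np.array([np.hypot(p[0],p[1]),np.arctan2(p[1],p[0]),p[2]])
    def at(f):
        if not cyl:return p0+f*(p1-p0)
        q=c(p0)+f*(c(p1)-c(p0));return np.array([q[0]*np.cos(q[1]),q[0]*np.sin(q[1]),q[2]])
    L=sum(np.linalg.norm(at((k+1)/50)-at(k/50)) for k in range(50))*1e3
    n=n or int(np.ceil(max(L/step,np.degrees(np.linalg.norm(dr))/ang,1)))
    out=[]
    for k in range(n):
        Rk=R0@R.from_rotvec(dr*k/n).as_matrix()
        out.append(np.r_[Rk.T@(at((k+1)/n)-at(k/n))*1e3,np.degrees(dr/n),op])
    for i in range(0,n,8):
        print("call",i//8+1,":",", ".join("%g"%round(float(v),1 if j%7!=6 else 2) for j,v in enumerate(np.ravel(out[i:i+8]))))
E
python3 - <<'E'
from h import *
print(np.array(imaging.camera_model("wrist")["mount"]).round(3).tolist())
d,Rt=slot()
rows(TOP-.15*d,Rt,.35,cyl=True)
E
```

```text
[[0.001, -0.957, -0.291, 0.075], [1.0, 0.001, 0.0, 0.001], [-0.0, -0.291, 0.957, -0.132], [0.0, 0.0, 0.0, 1.0]]
call 1 : 46.5, -4, -1.8, -0.7, 0.7, -4.1, 0.35, 46.3, -4.7, -1.2, -0.7, 0.7, -4.1, 0.35, 46.1, -5.5, -0.8, -0.7, 0.7, -4.1, 0.35, 45.8, -6.3, -0.5, -0.7, 0.7, -4.1, 0.35, 45.5, -7, -0.2, -0.7, 0.7, -4.1, 0.35, 45.2, -7.8, 0, -0.7, 0.7, -4.1, 0.35, 44.9, -8.5, 0.1, -0.7, 0.7, -4.1, 0.35, 44.6, -9.2, 0.1, -0.7, 0.7, -4.1, 0.35
call 2 : 44.3, -9.9, 0.1, -0.7, 0.7, -4.1, 0.35, 44, -10.6, -0.1, -0.7, 0.7, -4.1, 0.35, 43.6, -11.2, -0.3, -0.7, 0.7, -4.1, 0.35, 43.3, -11.9, -0.6, -0.7, 0.7, -4.1, 0.35, 42.9, -12.5, -1, -0.7, 0.7, -4.1, 0.35, 42.6, -13, -1.5, -0.7, 0.7, -4.1, 0.35, 42.2, -13.6, -2, -0.7, 0.7, -4.1, 0.35, 41.8, -14.1, -2.6, -0.7, 0.7, -4.1, 0.35
call 3 : 41.4, -14.6, -3.2, -0.7, 0.7, -4.1, 0.35, 41, -15, -3.9, -0.7, 0.7, -4.1, 0.35, 40.6, -15.5, -4.7, -0.7, 0.7, -4.1, 0.35, 40.2, -15.9, -5.5, -0.7, 0.7, -4.1, 0.35, 39.7, -16.2, -6.3, -0.7, 0.7, -4.1, 0.35, 39.3, -16.5, -7.1, -0.7, 0.7, -4.1, 0.35
```

Emit:
send_rows:
  steps: [46.5,-4,-1.8,-0.7,0.7,-4.1,0.35,46.3,-4.7,-1.2,-0.7,0.7,-4.1,0.35,46.1,-5.5,-0.8,-0.7,0.7,-4.1,0.35,45.8,-6.3,-0.5,-0.7,0.7,-4.1,0.35,45.5,-7,-0.2,-0.7,0.7,-4.1,0.35,45.2,-7.8,0,-0.7,0.7,-4.1,0.35,44.9,-8.5,0.1,-0.7,0.7,-4.1,0.35,44.6,-9.2,0.1,-0.7,0.7,-4.1,0.35]
  newtons: 60

```text
t: 1.9
tcp_pos: [0.4141, -0.2981, 0.256]
eef_rot: [2.807, 1.199, 0.164]
force: [0.7, -0.1, -0.5]
finger_gap: 0.0298
grasp_force: 0.0
```

Emit:
send_rows:
  steps: [44.3,-9.9,0.1,-0.7,0.7,-4.1,0.35,44,-10.6,-0.1,-0.7,0.7,-4.1,0.35,43.6,-11.2,-0.3,-0.7,0.7,-4.1,0.35,43.3,-11.9,-0.6,-0.7,0.7,-4.1,0.35,42.9,-12.5,-1,-0.7,0.7,-4.1,0.35,42.6,-13,-1.5,-0.7,0.7,-4.1,0.35,42.2,-13.6,-2,-0.7,0.7,-4.1,0.35,41.8,-14.1,-2.6,-0.7,0.7,-4.1,0.35]

```text
t: 2.7
tcp_pos: [0.4948, 0.0433, 0.269]
eef_rot: [2.28, 1.893, 0.306]
force: [0.2, 0.2, -0.2]
finger_gap: 0.0296
grasp_force: 0.0
```

Emit:
send_rows:
  steps: [41.4,-14.6,-3.2,-0.7,0.7,-4.1,0.35,41,-15,-3.9,-0.7,0.7,-4.1,0.35,40.6,-15.5,-4.7,-0.7,0.7,-4.1,0.35,40.2,-15.9,-5.5,-0.7,0.7,-4.1,0.35,39.7,-16.2,-6.3,-0.7,0.7,-4.1,0.35,39.3,-16.5,-7.1,-0.7,0.7,-4.1,0.35,0,0,0,0,0,0,0.35]

```text
t: 3.4
tcp_pos: [0.3951, 0.2844, 0.2795]
eef_rot: [1.772, 2.302, 0.395]
force: [0.4, 0.2, -0.3]
finger_gap: 0.0299
grasp_force: 0.0
```

Run:
```python
from h import *
s=bot.observe();d,Rt=slot()
print(s["t"],s["joints"].round(3),s["force"].round(2),"err mm",(Rt.T@(TOP-.15*d-s["tcp_pos"])*1e3).round(1),np.degrees(R.from_matrix(R.from_rotvec(s["eef_rot"]).as_matrix().T@Rt).as_rotvec()).round(2),s["finger_gap"])
p,P=cloud("wrist","pics/w1.png");np.savez("w1.npz",p=p,P=P)
```

```text
3.4 [ 0.614 -0.302  1.682 -0.12   1.441  0.351] [ 0.37  0.22 -0.31] err mm [-3.2 -2.  -2.3] [-0.45  0.19 -0.13] 0.02993768581131843
```

View pics/w1.png

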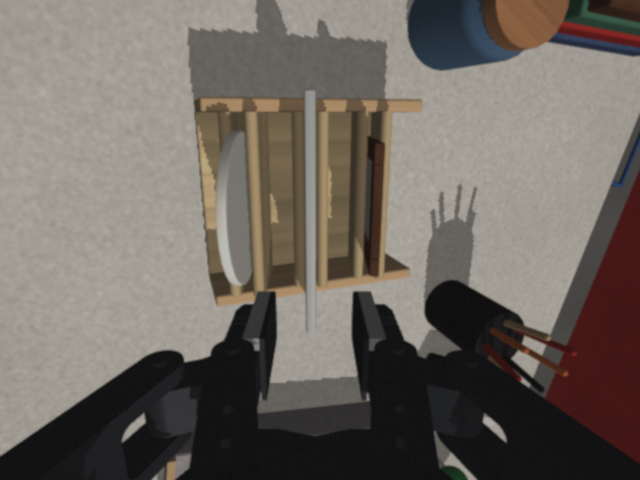

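The wrist view shows the scraper's top edge as a vertical line from (310,91) to (310,333), nearly central between the fingers (col ~315), with the plate left and the frame right.

Run:
```python
from h import *
P=np.load("w1.npz")["P"];s=bot.observe();Rm=R.from_rotvec(s["eef_rot"]).as_matrix()
m=np.zeros((480,640),bool);m[85:345,295:328]=1
q=P[m&(P[...,2]>.125)&(P[...,2]<.16)]
print(len(q),np.percentile(q[:,2],[5,50,90,98]).round(4))
c=q.mean(0);u,sv,vt=np.linalg.svd(q-c);a=vt[0]*np.sign(vt[0,1]);t=(q-c)@a
print(c.round(4),a.round(4),np.degrees(np.arctan2(a[1],a[0])),t.min(),t.max(),"mid",(c+a*(t.min()+t.max())/2).round(4))
v,u_=np.where(m&(P[...,2]>.125)&(P[...,2]<.16));print(u_.min(),u_.max(),v.min(),v.max())
# in tool frame
l=(q-s["tcp_pos"])@Rm*1e3;print("tool",l.mean(0).round(1),l.min(0).round(1),l.max(0).round(1))
# rack side walls top
for r in((95,112,200,415),(262,305,215,410)):
    w=P[r[0]:r[1],r[2]:r[3]].reshape(-1,3);w=w[(w[:,2]>.066)&(w[:,2]<.08)];k=w.mean(0);vt=np.linalg.svd(w-k)[2][0];vt*=np.sign(vt[0]);t=(w-k)@vt
    print(len(w),k.round(4),np.degrees(np.arctan2(vt[1],vt[0])).round(2),(k+vt*(t.min()+t.max())/2).round(4),t.max()-t.min(), w[:,2].max())
```

```text
2674 [0.1358 0.1377 0.1388 0.1395]
[0.4405 0.303  0.1376] [-2.622e-01  9.650e-01  1.000e-04] 105.20156930991132 -0.0990655090021006 0.08439091332823888 mid [0.4424 0.296  0.1376]
303 315 89 332
tool [  9.   -2.5 149.5] [-90.1  -7.  147. ] [ 93.4   1.9 152.4]
2846 [0.441  0.3821 0.0719] 15.07 [0.4498 0.3844 0.0719] 0.19230512440716915 0.07450547070115277
2370 [0.4839 0.2266 0.0731] 13.61 [0.4951 0.2294 0.0731] 0.19994951076737927 0.07998510199730258
```

```bash
sed -i 's/^YR=.*/YR=np.radians(15.2);TOP=np.array([.4424,.296,.1376])/' h.py
python3 - <<'E'
from h import *
d,Rt=slot();rows(TOP+.030*d,Rt,.35,n=7)
E
```

```text
call 1 : 0.3, -0.3, 25.6, -0.1, 0.1, -0.1, 0.35, 0.3, -0.3, 25.6, -0.1, 0.1, -0.1, 0.35, 0.2, -0.4, 25.6, -0.1, 0.1, -0.1, 0.35, 0.2, -0.4, 25.6, -0.1, 0.1, -0.1, 0.35, 0.2, -0.4, 25.6, -0.1, 0.1, -0.1, 0.35, 0.2, -0.5, 25.6, -0.1, 0.1, -0.1, 0.35, 0.1, -0.5, 25.6, -0.1, 0.1, -0.1, 0.35
```

Emit:
send_rows:
  steps: [0.3,-1,35,-0.4,0.2,-0.3,0.35,0.3,-1,35,-0.2,0.2,-0.3,0.35,0.3,-0.4,35,0,0.2,-0.2,0.35,0.2,-0.2,30,0,0.1,0,0.35,0.2,-0.1,25,0,0,0,0.35,0.2,0,19,0,0,0,0.35,0,0,0,0,0,0,0.35]

```text
t: 4.15
tcp_pos: [0.4538, 0.2956, 0.1067]
eef_rot: [1.765, 2.307, 0.405]
force: [-0.4, 0.2, -0.3]
finger_gap: 0.0297
grasp_force: 0.0
```

Run:
```python
from h import *
s=bot.observe();d,Rt=slot()
print(s["t"],s["force"].round(2),"err mm",(Rt.T@(TOP+.03*d-s["tcp_pos"])*1e3).round(1),np.degrees(R.from_matrix(R.from_rotvec(s["eef_rot"]).as_matrix().T@Rt).as_rotvec()).round(2),s["finger_gap"])
p,P=cloud("wrist","pics/w2.png")
```

```text
4.15 [-0.37  0.23 -0.26] err mm [ 3.4  0.4 -2.8] [-0.21 -0.07 -0.03] 0.029731261017953318
```

View pics/w2.png

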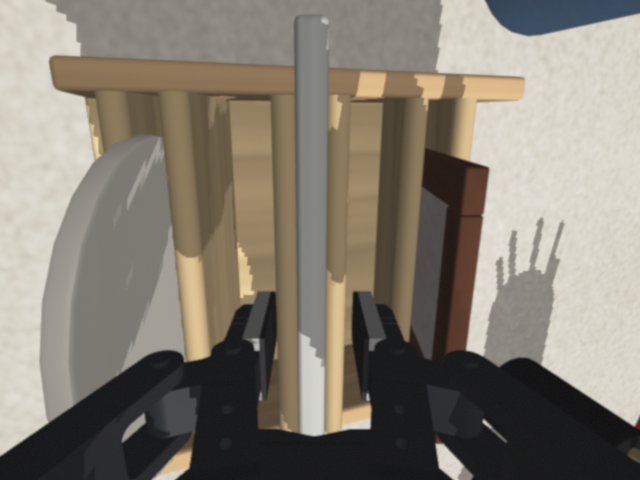

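The scraper (cols 299–328) sits centred between the pads (inner faces 275 and 353); plate and frame are clear. Close gently.

Emit:
send_rows:
  steps: [3,0,0,0,0,0,0.2,0,0,0,0,0,0,0.0,0,0,0,0,0,0,0.0,0,0,0,0,0,0,0.0]
  newtons: 20

```text
t: 4.6
tcp_pos: [0.4517, 0.3002, 0.1103]
eef_rot: [1.762, 2.309, 0.409]
force: [-9.2, -3.3, 4.3]
finger_gap: 0.0081
grasp_force: 19.8
```

Run:
```python
from h import *
s=bot.observe();d,Rt=slot()
print(s["t"],(Rt.T@s["force"]).round(2),s["moment"].round(2),"err mm",(Rt.T@(TOP+.03*d-s["tcp_pos"])*1e3).round(1),s["finger_gap"],s["grasp_force"])
```

```text
4.6 [-0.79 -7.68 -7.34] [-0.59  1.9  -0.13] err mm [-1.6 -0.1  0.9] 0.008062097657546613 19.795612692832947
```

Emit:
send_rows:
  steps: [0,-0.8,-0.8,0,0,0,0,0,0,0,0,0,0,0]

```text
t: 4.8
tcp_pos: [0.4514, 0.3001, 0.1105]
eef_rot: [1.761, 2.308, 0.411]
force: [-6.4, -1.8, -0.6]
finger_gap: 0.0074
grasp_force: 20.5
```

```bash
cat > st.py <<'E'
from h import *
s=bot.observe();d,Rt=slot();Rm=R.from_rotvec(s["eef_rot"]).as_matrix()
print(s["t"],"Ftool",(Rm.T@s["force"]).round(2),"Mtool",(Rm.T@s["moment"]).round(2),"depth err mm",(Rt.T@(TOP+.03*d-s["tcp_pos"])*1e3).round(1),np.degrees(R.from_matrix(Rm.T@Rt).as_rotvec()).round(2),"gap",s["finger_gap"].round(4),s["grasp_force"].round(1),"pos",s["tcp_pos"].round(4))
E
python3 st.py
```

```text
Traceback (most recent call last):
  File "st.py", line 3, in <module>
    print(s["t"],"Ftool",(Rm.T@s["force"]).round(2),"Mtool",(Rm.T@s["moment"]).round(2),"depth err mm",(Rt.T@(TOP+.03*d-s["tcp_pos"])*1e3).round(1),np.degrees(R.from_matrix(Rm.T@Rt).as_rotvec()).round(2),"gap",s["finger_gap"].round(4),s["grasp_force"].round(1),"pos",s["tcp_pos"].round(4))
                                                                                                                                                                                                                  ^^^^^^^^^^^^^^^^^^^^^
AttributeError: 'float' object has no attribute 'round'
```

Emit:
send_rows:
  steps: [0,-1.5,0,0,0,0,0,0,-1,0,0,0,0,0,0,0,0,0,0,0,0]
  newtons: 40

```text
t: 5.1
tcp_pos: [0.4505, 0.2998, 0.1104]
eef_rot: [1.759, 2.306, 0.416]
force: [-0.3, -0.1, -0.5]
finger_gap: 0.0073
grasp_force: 43.6
```

```bash
sed -i 's/s\["finger_gap"\].round(4),s\["grasp_force"\].round(1)/round(s["finger_gap"],4),round(s["grasp_force"],1),s["eef_rot"].round(4)/' st.py; python3 st.py
```

```text
5.1 Ftool [-0.02 -0.43  0.34] Mtool [0.14 0.04 0.04] depth err mm [-1.6  1.   1.4] [ 0.24 -0.25  0.08] gap 0.0073 43.6 [1.7594 2.3063 0.4159] pos [0.4505 0.2998 0.1104]
```

Emit:
send_rows:
  steps: [0,0,0,0,0,0,0,0,0,0,0,0,0,0,0,0,-3,0,0,0,0,0,0,-5,0,0,0,0,0,0,-7,0,0,0,0,0,0,-7,0,0,0,0]
  newtons: 90

```text
t: 5.7
tcp_pos: [0.4424, 0.2974, 0.1306]
eef_rot: [1.76, 2.308, 0.413]
force: [-0.1, -0.1, -3.6]
finger_gap: 0.0072
grasp_force: 87.5
```

```bash
python3 st.py
```

```text
5.7 Ftool [-0.08 -1.33  3.34] Mtool [0.35 0.02 0.05] depth err mm [-1.3  2.1 23.3] [ 0.09 -0.22  0.08] gap 0.0072 87.5 [1.7604 2.3076 0.4126] pos [0.4424 0.2974 0.1306]
```

Emit:
send_rows:
  steps: [0,0.3,-10,0,0,0,0,0,0.2,-12,0,0,0,0,0,0,-15,0,0,0,0,0,0,-18,0,0,0,0,0,0,-20,0,0,0,0,0,0,-20,0,0,0,0,0,0,-20,0,0,0,0]

```text
t: 6.4
tcp_pos: [0.4045, 0.2867, 0.2401]
eef_rot: [1.76, 2.307, 0.415]
force: [0.1, -0.5, -2.2]
finger_gap: 0.0071
grasp_force: 87.6
```

```bash
python3 st.py
python3 - <<'E'
from h import *
# board & shards from the first pictures
for n in("top","side"):
    z=np.load(n+"0.npz");p=z["p"].astype(int);P=z["P"]
    m=(p[...,0]-p[...,2]>60)&(abs(P[...,2]-.06)<.012)&(P[...,0]>.4)&(P[...,0]<.7)&(abs(P[...,1]+.1)<.13)
    k,l,stt,c=cv2.connectedComponentsWithStats(m.astype(np.uint8))
    for i in range(1,k):
        if stt[i,4]>60:
            q=P[l==i];print(n,stt[i,4],q.mean(0).round(3),q.min(0).round(3),q.max(0).round(3))
    top=(abs(P[...,2]-.05)<.004)&(abs(P[...,0]-.55)<.2)&(abs(P[...,1]+.09)<.2)
    k,l,stt,c=cv2.connectedComponentsWithStats(top.astype(np.uint8));i=1+np.argmax(stt[1:,4])
    q=P[l==i];print(n,"board z",np.median(q[:,2]).round(4),cv2.minAreaRect(q[:,:2].astype(np.float32)*1000))
E
```

```text
6.4 Ftool [-0.5  -0.82  1.99] Mtool [0.39 0.03 0.03] depth err mm [ -0.9   1.5 139.7] [ 0.17 -0.25  0.08] gap 0.0071 87.6 [1.76   2.307  0.4147] pos [0.4045 0.2867 0.2401]
top 357 [ 0.629 -0.145  0.06 ] [ 0.599 -0.164  0.053] [ 0.66  -0.122  0.066]
top 354 [ 0.624 -0.049  0.059] [ 0.594 -0.078  0.053] [ 0.653 -0.019  0.066]
top 364 [ 0.5   -0.162  0.06 ] [ 0.475 -0.187  0.053] [ 0.526 -0.142  0.066]
top 355 [ 0.479 -0.062  0.06 ] [ 0.454 -0.084  0.054] [ 0.505 -0.04   0.066]
top 136 [ 0.408 -0.165  0.059] [ 0.4   -0.229  0.053] [ 0.417 -0.09   0.063]
top board z 0.0504 ((557.6279296875, -95.4376220703125), (304.95953369140625, 250.2183837890625), 5.972893714904785)
side 251 [ 0.627 -0.049  0.06 ] [ 0.601 -0.077  0.055] [ 0.654 -0.019  0.064]
side 262 [ 0.482 -0.062  0.06 ] [ 0.459 -0.082  0.054] [ 0.505 -0.04   0.064]
side 294 [ 0.632 -0.144  0.06 ] [ 0.604 -0.161  0.054] [ 0.661 -0.121  0.065]
side 321 [ 0.504 -0.161  0.06 ] [ 0.478 -0.182  0.054] [ 0.528 -0.142  0.066]
side board z 0.0506 ((561.8084106445312, -102.74305725097656), (308.4720458984375, 274.5318603515625), 4.9511518478393555)
```

```bash
cat >> h.py <<'E'
YB=np.radians(6.);BO=np.array([.5586,-.1054])
def bxy(q):
    q=np.asarray(q)[...,:2]-BO;c,s=np.cos(YB),np.sin(YB);return np.stack([q[...,0]*c+q[...,1]*s,-q[...,0]*s+q[...,1]*c],-1)
def bpose(bx,by,z):
    c,s=np.cos(YB),np.sin(YB);return np.array([BO[0]+bx*c-by*s,BO[1]+bx*s+by*c,z]),basis(np.array([0,0,-1.]),np.array([s,-c,0]))
E
python3 - <<'E'
from h import *
for n in("top","side"):
    P=np.load(n+"0.npz")["P"];B=bxy(P);z=P[...,2]
    for nm,m in(("ornament",(B[...,0]>.1)&(abs(B[...,1])<.1)&(z>.075)&(z<.3)&(B[...,0]<.32)),("north",(B[...,0]>.1)&(B[...,0]<.3)&(B[...,1]>.1)&(B[...,1]<.36)&(z>.05)&(z<.3))):
        q=B[m];print(n,nm,len(q),np.nanpercentile(q,[1,99],axis=0).round(3).tolist(),z[m].max())
    # lips
    for sx in(-1,1):
        m=(abs(B[...,0]-sx*.154)<.012)&(B[...,1]>-.1)&(B[...,1]<.12)&(z>.0545)&(z<.064)
        q=B[m]
        if len(q)>10:print(n,"lip",sx,len(q),np.polyfit(q[:,1],q[:,0],1).round(4))
    m=(abs(B[...,0])<.12)&(B[...,1]<-.2)&(B[...,1]>-.3)&(z>.05)&(z<.075);q=B[m]
    if len(q)>10:print(n,"trough far wall",np.polyfit(q[:,0],q[:,1],1).round(4),np.median(z[m]))
p,R1=bpose(.05,.115,.20)
rows(p,R1,0,cyl=True,ang=7.5)
E
```

```text
top ornament 1223 [[0.175, -0.061], [0.259, 0.023]] 0.1689765527265077
top north 1658 [[0.105, 0.102], [0.297, 0.31]] 0.16948922582810533
top lip -1 364 [-0.0007 -0.1553]
top lip 1 381 [-0.0073  0.1525]
top trough far wall [ 0.0432 -0.2581] 0.06091185897443896
side ornament 1291 [[0.176, -0.062], [0.259, 0.013]] 0.1659563334881502
side north 1671 [[0.104, 0.103], [0.297, 0.31]] 0.16993060023715878
side lip -1 321 [ 0.0036 -0.1531]
side lip 1 333 [-1.000e-04  1.545e-01]
side trough far wall [ 0.0298 -0.2573] 0.06077392844372287
call 1 : -17.7, 11.8, 7.3, 1, -1.3, 7, 0, -16.9, 13.5, 7.3, 1, -1.3, 7, 0, -15.9, 15.1, 7.2, 1, -1.3, 7, 0, -14.8, 16.7, 7, 1, -1.3, 7, 0, -13.6, 18.1, 6.8, 1, -1.3, 7, 0, -12.2, 19.5, 6.6, 1, -1.3, 7, 0, -10.7, 20.8, 6.3, 1, -1.3, 7, 0, -9.1, 22, 6, 1, -1.3, 7, 0
call 2 : -7.4, 23, 5.7, 1, -1.3, 7, 0, -5.5, 23.9, 5.3, 1, -1.3, 7, 0, -3.6, 24.7, 4.9, 1, -1.3, 7, 0, -1.6, 25.2, 4.5, 1, -1.3, 7, 0, 0.4, 25.7, 4, 1, -1.3, 7, 0, 2.5, 25.9, 3.4, 1, -1.3, 7, 0
```

Run:
```python
from h import *
p,R1=bpose(.058,.115,.245)
rows(p,R1,0,cyl=True,ang=7.5)
```

```text
call 1 : -17.5, 13.4, 4.5, 1, -1.3, 7, 0, -16.6, 15, 4.4, 1, -1.3, 7, 0, -15.6, 16.6, 4.3, 1, -1.3, 7, 0, -14.4, 18, 4.1, 1, -1.3, 7, 0, -13.1, 19.4, 3.9, 1, -1.3, 7, 0, -11.6, 20.7, 3.6, 1, -1.3, 7, 0, -10.1, 21.9, 3.3, 1, -1.3, 7, 0, -8.4, 23, 3, 1, -1.3, 7, 0
call 2 : -6.7, 23.9, 2.6, 1, -1.3, 7, 0, -4.9, 24.7, 2.2, 1, -1.3, 7, 0, -3, 25.4, 1.8, 1, -1.3, 7, 0, -1, 25.9, 1.3, 1, -1.3, 7, 0, 1, 26.2, 0.8, 1, -1.3, 7, 0, 3.1, 26.4, 0.2, 1, -1.3, 7, 0
```

Emit:
send_rows:
  steps: [-17.5,13.4,4.5,1,-1.3,7,0,-16.6,15,4.4,1,-1.3,7,0,-15.6,16.6,4.3,1,-1.3,7,0,-14.4,18,4.1,1,-1.3,7,0,-13.1,19.4,3.9,1,-1.3,7,0,-11.6,20.7,3.6,1,-1.3,7,0,-10.1,21.9,3.3,1,-1.3,7,0,-8.4,23,3,1,-1.3,7,0]

```text
t: 7.2
tcp_pos: [0.5373, 0.1528, 0.2429]
eef_rot: [2.765, 1.229, 0.206]
force: [0.2, 0.4, -2.7]
finger_gap: 0.007
grasp_force: 88.0
```

Emit:
send_rows:
  steps: [-6.7,23.9,2.6,1,-1.3,7,0,-4.9,24.7,2.2,1,-1.3,7,0,-3,25.4,1.8,1,-1.3,7,0,-1,25.9,1.3,1,-1.3,7,0,1,26.2,0.8,1,-1.3,7,0,3.1,26.4,0.2,1,-1.3,7,0,0,0,0,0,0,0,0]

```text
t: 7.9
tcp_pos: [0.6055, 0.0118, 0.2461]
eef_rot: [3.123, 0.154, 0.004]
force: [0.6, 0.5, -3.1]
finger_gap: 0.007
grasp_force: 88.2
```

```bash
python3 st.py
python3 - <<'E'
from h import *
p,R1=bpose(.058,.115,.155)
rows(p,R1,0,n=5)
s=bot.observe();Rm=R.from_rotvec(s["eef_rot"]).as_matrix()
for n in("side","wrist","top"):
    pc,P=cloud(n,f"pics/hold_{n}.png");L=(P-s["tcp_pos"])@Rm*1e3
    m=(abs(L[...,1])<12)&(abs(L[...,0])<100)&(L[...,2]>0)&(L[...,2]<110);q=L[m]
    if len(q)<20: print(n,len(q));continue
    print(n,len(q),"z",np.percentile(q[:,2],[1,50,90,97,99.5]).round(1),"x",np.percentile(q[:,0],[1,99]).round(1))
    for a in range(0,110,10):
        k=q[(q[:,2]>=a)&(q[:,2]<a+10)]
        if len(k)>5: print(a,len(k),"x",np.percentile(k[:,0],[1,99]).round(0),"y",np.median(k[:,1]).round(1))
E
```

```text
7.9 Ftool [ 0.62 -0.46  3.12] Mtool [0.03 0.02 0.02] depth err mm [ 317.  -115.1  103.5] [-14.    18.05 -98.27] gap 0.007 88.2 [3.123  0.1538 0.0041] pos [0.6055 0.0118 0.2461]
call 1 : -0.2, -0.9, 18.2, 0.2, -0, -0.1, 0, -0.2, -0.9, 18.2, 0.2, -0, -0.1, 0, -0.2, -0.8, 18.2, 0.2, -0, -0.1, 0, -0.2, -0.8, 18.2, 0.2, -0, -0.1, 0, -0.2, -0.7, 18.2, 0.2, -0, -0.1, 0
side 1858 z [ 0.9 36.8 74.5 81.7 85.4] x [-89.3  88.9]
0 246 x [-90.  89.] y 4.5
10 253 x [-91.  91.] y 4.4
20 266 x [-90.  90.] y 4.3
30 248 x [-89.  89.] y 4.1
40 194 x [-73.  73.] y 4.3
50 179 x [-72.  73.] y 3.3
60 200 x [-72.  73.] y 3.1
70 187 x [-72.  72.] y 3.1
80 85 x [-70.  70.] y 2.5
wrist 251 z [0.  3.2 6.3 7.  7.6] x [ 7.4 12.4]
0 251 x [ 7. 12.] y 4.9
top 4
```

View pics/hold_side.png

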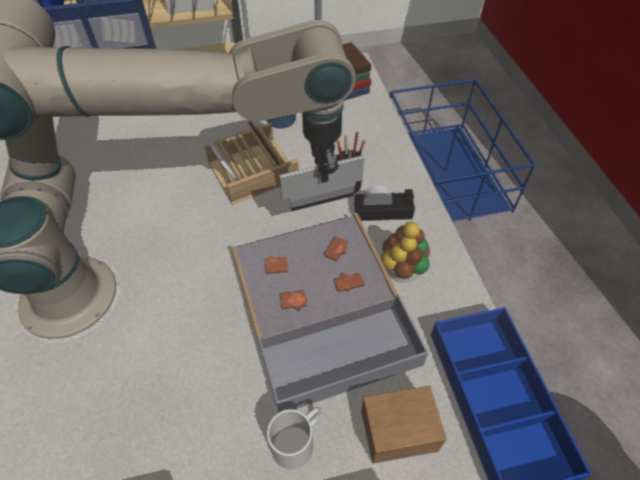

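The scraper hangs level in the grip over the board's +y end (cols 282–363); the shards are undisturbed; edge ≈86 mm below TCP. Descend to 150 mm.

Emit:
send_rows:
  steps: [-0.2,-0.9,20,0.2,0,-0.1,0,-0.2,-0.9,20,0.2,0,-0.1,0,-0.2,-0.8,20,0.2,0,-0.1,0,-0.2,-0.8,18,0.2,0,-0.1,0,-0.2,-0.7,14,0.2,0,-0.1,0,0,0,4,0,0,0,0,0,0,0,0,0,0,0]

```text
t: 8.75
tcp_pos: [0.6033, 0.0189, 0.1496]
eef_rot: [-3.133, -0.18, -0.002]
force: [-0.2, -0.1, -1.6]
finger_gap: 0.0066
grasp_force: 88.2
```

Emit:
send_rows:
  steps: [0,0,3,0,0,0,0,0,0,2,0,0,0,0,0,0,1,0,0,0,0,0,0,0,0,0,0,0]

```text
t: 9.15
tcp_pos: [0.6035, 0.0183, 0.1437]
eef_rot: [-3.133, -0.179, -0.002]
force: [-0.7, 0.2, -2.4]
finger_gap: 0.0071
grasp_force: 88.2
```

```bash
python3 st.py
```

```text
9.15 Ftool [-0.7  -0.29  2.44] Mtool [-0.03 -0.02 -0.  ] depth err mm [310.2 -79.8   7.4] [-14.87  17.01 -97.6 ] gap 0.0071 88.2 [-3.133e+00 -1.787e-01 -2.500e-03] pos [0.6035 0.0183 0.1437]
```

Emit:
send_rows:
  steps: [0,0,1,0,0,0,0,0,0,1,0,0,0,0,0,0,1,0,0,0,0,0,0,1,0,0,0,0,0,0,0,0,0,0,0]

```text
t: 9.65
tcp_pos: [0.6034, 0.0184, 0.1394]
eef_rot: [-3.133, -0.179, -0.002]
force: [0.1, -0.1, -2.3]
finger_gap: 0.007
grasp_force: 88.2
```

Emit:
send_rows:
  steps: [0,0,1,0,0,0,0,0,0,1,0,0,0,0,0,0,0,0,0,0,0]

```text
t: 9.95
tcp_pos: [0.6034, 0.0184, 0.1374]
eef_rot: [-3.133, -0.179, -0.002]
force: [-0.6, 0.4, -2.7]
finger_gap: 0.0067
grasp_force: 88.2
```

Emit:
send_rows:
  steps: [0,0,0.7,0,0,0,0,0,0,0.5,0,0,0,0,0,0,0,0,0,0,0]

```text
t: 10.25
tcp_pos: [0.6035, 0.0184, 0.1363]
eef_rot: [-3.133, -0.179, -0.002]
force: [-0.1, -0.6, -2.3]
finger_gap: 0.0071
grasp_force: 88.2
```

Emit:
send_rows:
  steps: [0,0,0.7,0,0,0,0,0,0,0.5,0,0,0,0,0,0,0,0,0,0,0]

```text
t: 10.55
tcp_pos: [0.6036, 0.0184, 0.1355]
eef_rot: [-3.133, -0.179, -0.003]
force: [-1.0, 0.2, -1.1]
finger_gap: 0.0072
grasp_force: 88.6
```

Emit:
send_rows:
  steps: [0,0,0.6,0,0,0,0,0,0,0,0,0,0,0]

```text
t: 10.75
tcp_pos: [0.6036, 0.0184, 0.1354]
eef_rot: [-3.133, -0.179, -0.004]
force: [-2.6, -0.0, 3.5]
finger_gap: 0.0072
grasp_force: 89.1
```

```bash
python3 st.py
python3 - <<'E'
from h import *
s=bot.observe();print(bxy(s["tcp_pos"]))
p,R1=bpose(.058,-.150,s["tcp_pos"][2]);rows(p,R1,0,step=18)
E
```

```text
10.75 Ftool [-2.54 -0.28 -3.49] Mtool [ 0.06 -0.4   0.03] depth err mm [310.2 -77.   -0.4] [-14.84  16.98 -97.6 ] gap 0.0072 89.1 [-3.133  -0.1788 -0.0035] pos [0.6036 0.0184 0.1354]
[0.05773741 0.11841326]
call 1 : -0.1, 17.9, -0.1, -0, -0, 0, 0, -0.1, 17.9, -0.1, -0, -0, 0, 0, -0.1, 17.9, -0.1, -0, -0, 0, 0, -0.1, 17.9, -0, -0, -0, 0, 0, -0.1, 17.9, -0, -0, -0, 0, 0, -0.1, 17.9, -0, -0, -0, 0, 0, -0.1, 17.9, -0, -0, -0, 0, 0, -0.1, 17.9, -0, -0, -0, 0, 0
call 2 : -0.1, 17.9, -0, -0, -0, 0, 0, -0, 17.9, -0, -0, -0, 0, 0, -0, 17.9, -0, -0, -0, 0, 0, -0, 17.9, -0, -0, -0, 0, 0, -0, 17.9, -0, -0, -0, 0, 0, -0, 17.9, -0, -0, -0, 0, 0, 0, 17.9, -0, -0, -0, 0, 0
```

Emit:
send_rows:
  steps: [0,8,0,0,0,0,0,0,12,0,0,0,0,0,0,13,0,0,0,0,0,0,13,0,0,0,0,0,0,13,0,0,0,0,0,0,13,0,0,0,0,0,0,13,0,0,0,0,0,0,13,0,0,0,0,0]

```text
t: 11.55
tcp_pos: [0.6152, -0.08, 0.1353]
eef_rot: [-3.132, -0.178, -0.006]
force: [-0.1, 4.7, 6.5]
finger_gap: 0.0071
grasp_force: 89.3
```

Emit:
send_rows:
  steps: [-0.1,13,0,0,0,0,0,-0.1,13,0,0,0,0,0,-0.1,12,0,0,0,0,0,-0.1,12,0,0,0,0,0,-0.1,12,0,0,0,0,0,-0.1,12,0,0,0,0,0,-0.1,12,0,0,0,0,0,0,12,0,0,0,0,0]

```text
t: 12.35
tcp_pos: [0.6255, -0.1773, 0.1354]
eef_rot: [-3.132, -0.179, -0.006]
force: [-0.7, 5.2, 8.7]
finger_gap: 0.007
grasp_force: 89.6
```

```bash
python3 st.py
python3 - <<'E'
from h import *
print(bxy(bot.observe()["tcp_pos"]))
def sh(n):
    p,P=cloud(n,f"pics/sw1_{n}.png");p=p.astype(int)
    B=bxy(P);m=(p[...,0]-p[...,2]>55)&(p[...,0]>p[...,1]*1.5)&(P[...,2]>-.01)&(P[...,2]<.075)&(abs(B[...,0])<.145)&(B[...,1]<.14)&(B[...,1]>-.3)
    k,l,st,c=cv2.connectedComponentsWithStats(m.astype(np.uint8))
    for i in range(1,k):
        if st[i,4]>30:print(n,st[i,4],B[l==i].mean(0).round(3),B[l==i].min(0).round(3),B[l==i].max(0).round(3),P[l==i][:,2].mean().round(3))
sh("top");sh("side")
E
```

```text
12.35 Ftool [-0.11 -5.3  -8.68] Mtool [ 1.34  0.12 -0.01] depth err mm [504.8 -48.7   9.9] [-14.8   16.88 -97.62] gap 0.007 89.6 [-3.1321 -0.1785 -0.0057] pos [ 0.6255 -0.1773  0.1354]
[ 0.0590426  -0.07852297]
top 348 [-0.075  0.051] [-0.101  0.03 ] [-0.049  0.075] 0.059
side 277 [-0.072  0.051] [-0.096  0.028] [-0.047  0.076] 0.06
side 329 [-0.061 -0.05 ] [-0.088 -0.075] [-0.036 -0.027] 0.06
side 363 [ 0.056 -0.103] [ 0.027 -0.125] [ 0.084 -0.085] 0.06
side 329 [ 0.088 -0.135] [ 0.06  -0.151] [ 0.118 -0.119] 0.025
```

Emit:
send_rows:
  steps: [0,10,0,0,0,0,0,0,10,0,0,0,0,0,0,10,0,0,0,0,0,0,10,0,0,0,0,0,0,10,0,0,0,0,0,0,10,0,0,0,0,0,0,8,0,0,0,0,0,0,0,0,0,0,0,0]

```text
t: 13.25
tcp_pos: [0.6323, -0.2455, 0.1327]
eef_rot: [-3.133, -0.176, -0.0]
force: [-1.2, 0.4, -2.9]
finger_gap: 0.0072
grasp_force: 88.4
```

```bash
cat > sh.py <<'E'
from h import *
print(bxy(bot.observe()["tcp_pos"]))
for n in("top","side"):
    p,P=cloud(n,f"pics/sw_{bot.observe()['t']:.2f}_{n}.png");p=p.astype(int)
    B=bxy(P);m=(p[...,0]-p[...,2]>55)&(p[...,0]>p[...,1]*1.5)&(P[...,2]>-.01)&(P[...,2]<.075)&(abs(B[...,0])<.145)&(B[...,1]<.14)&(B[...,1]>-.3)
    k,l,st,c=cv2.connectedComponentsWithStats(m.astype(np.uint8))
    for i in range(1,k):
        if st[i,4]>30:print(n,st[i,4],B[l==i].mean(0).round(3),B[l==i].min(0).round(3),B[l==i].max(0).round(3),P[l==i][:,2].mean().round(3))
E
python3 st.py; python3 sh.py
```

```text
13.25 Ftool [-1.1  -0.5   2.95] Mtool [ 0.   -0.03  0.04] depth err mm [572.3 -37.1  11.3] [-14.95  17.07 -97.69] gap 0.0072 88.4 [-3.133e+00 -1.761e-01 -1.000e-04] pos [ 0.6323 -0.2455  0.1327]
[ 0.05868009 -0.14700534]
top 80 [ 0.102 -0.142] [ 0.088 -0.151] [ 0.117 -0.133] 0.023
top 361 [-0.064 -0.05 ] [-0.092 -0.076] [-0.037 -0.028] 0.06
top 354 [-0.075  0.051] [-0.101  0.03 ] [-0.049  0.075] 0.059
side 275 [-0.072  0.051] [-0.096  0.028] [-0.047  0.075] 0.06
side 327 [-0.061 -0.049] [-0.088 -0.073] [-0.035 -0.028] 0.06
side 99 [ 0.1   -0.144] [ 0.078 -0.153] [ 0.12  -0.137] 0.02
side 407 [ 0.053 -0.167] [ 0.022 -0.192] [ 0.081 -0.138] 0.014
```

Run:
```python
from h import *
s=bot.observe();p0=s["tcp_pos"].copy();R0=R.from_rotvec(s["eef_rot"]).as_matrix();p0[2]+=.05
p,R1=bpose(-.066,.116,.181);print(p)
rows(p,R1,0,fr=(p0,R0),step=40)
```

```text
[0.48083625 0.00306566 0.181     ]
call 1 : -15.3, -32.8, 0.4, -0, -0, 0.1, 0, -15.4, -32.8, 0.4, -0, -0, 0.1, 0, -15.4, -32.8, 0.4, -0, -0, 0.1, 0, -15.5, -32.8, 0.3, -0, -0, 0.1, 0, -15.5, -32.8, 0.3, -0, -0, 0.1, 0, -15.5, -32.8, 0.3, -0, -0, 0.1, 0, -15.6, -32.7, 0.3, -0, -0, 0.1, 0, -15.6, -32.7, 0.3, -0, -0, 0.1, 0
```

Emit:
send_rows:
  steps: [0,0,-15,0,0,0,0,0,0,-20,0,0,0,0,0,0,-15,0,0,0,0,-15.3,-32.8,0.4,0,0,0.1,0,-15.4,-32.8,0.4,0,0,0.1,0,-15.4,-32.8,0.4,0,0,0.1,0,-15.5,-32.8,0.3,0,0,0.1,0]

```text
t: 14.05
tcp_pos: [0.5563, -0.1192, 0.1839]
eef_rot: [-3.134, -0.168, -0.005]
force: [0.9, 1.2, -2.6]
finger_gap: 0.0071
grasp_force: 88.5
```

Emit:
send_rows:
  steps: [-15.5,-32.8,0.3,0,0,0.1,0,-15.5,-32.8,0.3,0,0,0.1,0,-15.6,-32.7,0.3,0,0,0.1,0,-15.6,-32.7,0.3,0,0,0.1,0,0,0,10,0,0,0,0,0,0,10,0,0,0,0,0,0,10,0,0,0,0,0,0,0,0,0,0,0]

```text
t: 14.85
tcp_pos: [0.4809, 0.0027, 0.1497]
eef_rot: [-3.134, -0.155, 0.003]
force: [0.4, 0.4, -3.0]
finger_gap: 0.0069
grasp_force: 88.8
```

```bash
python3 st.py; python3 sh.py
```

```text
14.85 Ftool [ 0.48 -0.35  2.99] Mtool [-0.08  0.   -0.03] depth err mm [293.2  33.2  55. ] [-14.98  17.29 -98.43] gap 0.0069 88.8 [-3.1339 -0.1552  0.0034] pos [0.4809 0.0027 0.1497]
[-0.06600102  0.11560567]
top 562 [ 0.065 -0.156] [ 0.02  -0.192] [ 0.117 -0.118] 0.019
top 368 [-0.064 -0.05 ] [-0.093 -0.075] [-0.037 -0.028] 0.06
side 273 [-0.071  0.051] [-0.095  0.029] [-0.047  0.075] 0.06
side 336 [-0.061 -0.05 ] [-0.087 -0.074] [-0.035 -0.027] 0.06
side 188 [ 0.101 -0.136] [ 0.075 -0.152] [ 0.12  -0.119] 0.025
side 430 [ 0.054 -0.165] [ 0.023 -0.191] [ 0.081 -0.129] 0.015
```

Emit:
send_rows:
  steps: [0,0,5,0,0,0,0,0,0,4,0,0,0,0,0,0,2,0,0,0,0,0,0,1,0,0,0,0,0,0,0,0,0,0,0]

```text
t: 15.45
tcp_pos: [0.4815, 0.0034, 0.1396]
eef_rot: [-3.134, -0.157, -0.002]
force: [0.7, -0.3, -2.9]
finger_gap: 0.0068
grasp_force: 88.8
```

Emit:
send_rows:
  steps: [0,0,0.8,0,0,0,0,0,0,0.7,0,0,0,0,0,0,0,0,0,0,0]

```text
t: 15.75
tcp_pos: [0.4815, 0.0034, 0.1382]
eef_rot: [-3.134, -0.157, -0.002]
force: [-0.1, 0.5, -2.2]
finger_gap: 0.0073
grasp_force: 88.8
```

Emit:
send_rows:
  steps: [0,0,0.8,0,0,0,0,0,0,0.7,0,0,0,0,0,0,0.4,0,0,0,0,0,0,0,0,0,0,0]

```text
t: 16.15
tcp_pos: [0.4815, 0.0034, 0.1362]
eef_rot: [-3.134, -0.157, -0.002]
force: [0.6, 0.1, -3.2]
finger_gap: 0.007
grasp_force: 88.8
```

Emit:
send_rows:
  steps: [0,0,0.7,0,0,0,0,0,0,0,0,0,0,0]

```text
t: 16.35
tcp_pos: [0.4815, 0.0034, 0.1356]
eef_rot: [-3.134, -0.157, -0.002]
force: [0.4, 0.1, -3.2]
finger_gap: 0.0071
grasp_force: 88.8
```

Emit:
send_rows:
  steps: [0,0,0.7,0,0,0,0,0,0,0,0,0,0,0]

```text
t: 16.55
tcp_pos: [0.4817, 0.0034, 0.1354]
eef_rot: [-3.134, -0.157, -0.003]
force: [-2.1, -0.1, 0.8]
finger_gap: 0.007
grasp_force: 89.4
```

Emit:
send_rows:
  steps: [0,0,0.6,0,0,0,0,0,0,0,0,0,0,0]

```text
t: 16.75
tcp_pos: [0.4817, 0.0034, 0.1354]
eef_rot: [-3.134, -0.157, -0.004]
force: [-3.9, 0.4, 4.4]
finger_gap: 0.007
grasp_force: 90.2
```

Emit:
send_rows:
  steps: [0,8,0,0,0,0,0,0,12,0,0,0,0,0,0,13,0,0,0,0,0,0,13,0,0,0,0,0,0,13,0,0,0,0,0,0,13,0,0,0,0,0,0,13,0,0,0,0,0,0,13,0,0,0,0,0]

```text
t: 17.55
tcp_pos: [0.4922, -0.0944, 0.1353]
eef_rot: [-3.133, -0.157, -0.007]
force: [-1.5, 5.1, 8.7]
finger_gap: 0.0065
grasp_force: 90.0
```

Emit:
send_rows:
  steps: [0,13,0,0,0,0,0,0,13,0,0,0,0,0,0,12,0,0,0,0,0,0,12,0,0,0,0,0,0,12,0,0,0,0,0,0,12,0,0,0,0,0,0,12,0,0,0,0,0,0,12,0,0,0,0,0]

```text
t: 18.35
tcp_pos: [0.502, -0.1919, 0.1354]
eef_rot: [-3.133, -0.157, -0.007]
force: [-0.0, 6.2, 9.9]
finger_gap: 0.0066
grasp_force: 90.4
```

```bash
python3 st.py; python3 sh.py
```

```text
18.35 Ftool [ 0.64 -6.18 -9.88] Mtool [ 1.57 -0.02  0.03] depth err mm [486.4  66.9  52. ] [-14.68  16.96 -98.39] gap 0.0066 90.4 [-3.1329 -0.1575 -0.0072] pos [ 0.502  -0.1919  0.1354]
[-0.06533861 -0.08006515]
top 562 [ 0.065 -0.156] [ 0.02  -0.191] [ 0.118 -0.118] 0.019
side 381 [-0.063 -0.109] [-0.087 -0.13 ] [-0.037 -0.087] 0.06
side 633 [ 0.068 -0.157] [ 0.022 -0.192] [ 0.119 -0.12 ] 0.018
side 219 [-0.06  -0.139] [-0.088 -0.143] [-0.035 -0.131] 0.038
```

Emit:
send_rows:
  steps: [0,10,0,0,0,0,0,0,10,0,0,0,0,0,0,10,0,0,0,0,0,0,10,0,0,0,0,0,0,10,0,0,0,0,0,0,10,0,0,0,0,0,0,8,0,0,0,0,0,0,0,0,0,0,0,0]

```text
t: 19.25
tcp_pos: [0.5075, -0.2604, 0.1327]
eef_rot: [-3.134, -0.155, -0.001]
force: [0.5, 0.1, -2.5]
finger_gap: 0.0074
grasp_force: 88.8
```

```bash
python3 st.py; python3 sh.py
```

```text
19.25 Ftool [ 0.51 -0.06  2.47] Mtool [ 0.03 -0.02  0.05] depth err mm [554.   79.6  53.9] [-14.84  17.19 -98.45] gap 0.0074 88.8 [-3.134e+00 -1.548e-01 -8.000e-04] pos [ 0.5075 -0.2604  0.1327]
[-0.0669715  -0.14879629]
top 549 [ 0.066 -0.156] [ 0.021 -0.194] [ 0.118 -0.119] 0.019
top 61 [-0.051 -0.145] [-0.061 -0.154] [-0.042 -0.135] 0.022
side 630 [ 0.068 -0.157] [ 0.022 -0.191] [ 0.119 -0.121] 0.018
side 500 [-0.062 -0.163] [-0.09 -0.19] [-0.037 -0.139] 0.02
```

Emit:
send_rows:
  steps: [0,0,-15,0,0,0,0,0,0,-25,0,0,0,0,0,0,-30,0,0,0,0,0,0,-30,0,0,0,0,0,0,-20,0,0,0,0,0,0,0,0,0,0,0]

```text
t: 19.95
tcp_pos: [0.5088, -0.2599, 0.2586]
eef_rot: [3.137, 0.158, 0.013]
force: [-0.1, 0.7, -2.3]
finger_gap: 0.0072
grasp_force: 89.2
```

```bash
python3 st.py; python3 sh.py
cat >> h.py <<'E'
GP=np.array([.4505,.2998,.1104]);GR=R.from_rotvec([1.7594,2.3063,.4159]).as_matrix()
E
python3 - <<'E'
from h import *
s=bot.observe();Rm=R.from_rotvec(s["eef_rot"]).as_matrix()
pc,P=cloud("side");L=(P-s["tcp_pos"])@Rm*1e3
q=L[(abs(L[...,1])<12)&(abs(L[...,0])<100)&(L[...,2]>0)&(L[...,2]<110)]
for a in range(0,100,10):
    k=q[(q[:,2]>=a)&(q[:,2]<a+10)]
    if len(k)>5: print(a,len(k),"x",np.percentile(k[:,0],[1,99]).round(0),"y",np.median(k[:,1]).round(1),np.median(k[k[:,0]<-30,1]).round(1),np.median(k[k[:,0]>30,1]).round(1))
rows(GP-.15*GR[:,2],GR,0,cyl=True,step=42)
E
```

```text
19.95 Ftool [-0.09 -0.73  2.29] Mtool [ 0.02  0.06 -0.03] depth err mm [553.9  35.2 171.7] [-14.26  17.1  -98.32] gap 0.0072 89.2 [3.1366 0.158  0.0131] pos [ 0.5088 -0.2599  0.2586]
[-0.06562854 -0.14844774]
top 562 [ 0.065 -0.156] [ 0.02  -0.191] [ 0.118 -0.119] 0.019
top 370 [-0.063 -0.158] [-0.092 -0.189] [-0.036 -0.134] 0.021
side 626 [ 0.068 -0.157] [ 0.023 -0.192] [ 0.119 -0.12 ] 0.018
side 542 [-0.063 -0.161] [-0.089 -0.19 ] [-0.037 -0.134] 0.02
0 239 x [-90.  91.] y 4.4 4.0 4.6
10 226 x [-88.  90.] y 4.3 4.3 4.3
20 249 x [-90.  90.] y 4.2 4.1 4.2
30 271 x [-88.  89.] y 4.1 4.1 4.3
40 206 x [-73.  75.] y 4.1 4.0 4.0
50 178 x [-71.  72.] y 3.2 3.1 3.3
60 199 x [-71.  72.] y 3.0 3.0 3.1
70 204 x [-70.  70.] y 3.0 2.9 2.9
80 88 x [-71.  71.] y 2.5 2.5 2.7
call 1 : 17.7, -40.9, 0.3, -1.1, 1.3, -7, 0, 19.3, -39.7, -0.1, -1.1, 1.3, -7, 0, 20.8, -38.4, -0.5, -1.1, 1.3, -7, 0, 22.2, -37.1, -1, -1.1, 1.3, -7, 0, 23.6, -35.7, -1.5, -1.1, 1.3, -7, 0, 24.9, -34.2, -2, -1.1, 1.3, -7, 0, 26.2, -32.7, -2.5, -1.1, 1.3, -7, 0, 27.4, -31.1, -3, -1.1, 1.3, -7, 0
call 2 : 28.5, -29.5, -3.5, -1.1, 1.3, -7, 0, 29.5, -27.7, -4.1, -1.1, 1.3, -7, 0, 30.4, -26, -4.6, -1.1, 1.3, -7, 0, 31.2, -24.2, -5.1, -1.1, 1.3, -7, 0, 32, -22.3, -5.7, -1.1, 1.3, -7, 0, 32.6, -20.4, -6.1, -1.1, 1.3, -7, 0
```

Emit:
send_rows:
  steps: [17.7,-40.9,0.3,-1.1,1.3,-7,0,19.3,-39.7,-0.1,-1.1,1.3,-7,0,20.8,-38.4,-0.5,-1.1,1.3,-7,0,22.2,-37.1,-1,-1.1,1.3,-7,0,23.6,-35.7,-1.5,-1.1,1.3,-7,0,24.9,-34.2,-2,-1.1,1.3,-7,0,26.2,-32.7,-2.5,-1.1,1.3,-7,0,27.4,-31.1,-3,-1.1,1.3,-7,0]

```text
t: 20.9
tcp_pos: [0.5192, 0.0806, 0.25]
eef_rot: [2.563, 1.548, 0.274]
force: [-0.1, 0.0, -2.8]
finger_gap: 0.0067
grasp_force: 89.3
```

Emit:
send_rows:
  steps: [28.5,-29.5,-3.5,-1.1,1.3,-7,0,29.5,-27.7,-4.1,-1.1,1.3,-7,0,30.4,-26,-4.6,-1.1,1.3,-7,0,31.2,-24.2,-5.1,-1.1,1.3,-7,0,32,-22.3,-5.7,-1.1,1.3,-7,0,32.6,-20.4,-6.1,-1.1,1.3,-7,0,0,0,0,0,0,0,0]

```text
t: 21.6
tcp_pos: [0.3993, 0.2881, 0.248]
eef_rot: [1.753, 2.301, 0.428]
force: [0.7, -1.2, -2.7]
finger_gap: 0.0072
grasp_force: 89.3
```

```bash
cat > gt.py <<'E'
from h import *
s=bot.observe();Rm=R.from_rotvec(s["eef_rot"]).as_matrix()
print(s["t"],"to go mm",(Rm.T@(GP-s["tcp_pos"])*1e3).round(1),"inG",(GR.T@(GP-s["tcp_pos"])*1e3).round(1),"deg",np.degrees(R.from_matrix(Rm.T@GR).as_rotvec()).round(2),"Ftool",(Rm.T@s["force"]).round(1),"M",(Rm.T@s["moment"]).round(2),round(s["finger_gap"],4))
E
python3 gt.py
```

```text
21.6 to go mm [-2.900e+00 -1.000e-01  1.473e+02] inG [ -2.8   1.4 147.3] deg [ 0.62 -0.04  0.09] Ftool [-1.4 -0.6  2.7] M [ 0.34  0.02 -0.02] 0.0072
```

Emit:
send_rows:
  steps: [-1.4,0.3,10,0.3,0,0,0,-1.4,0.3,15,0.3,0,0.1,0,0,0.2,15,0,0,0,0,0,0,7,0,0,0,0,0,0,0,0,0,0,0]

```text
t: 22.1
tcp_pos: [0.4204, 0.2866, 0.204]
eef_rot: [1.771, 2.296, 0.413]
force: [-0.3, 1.1, -2.7]
finger_gap: 0.0073
grasp_force: 89.4
```

```bash
python3 gt.py;python3 - <<'E'
from h import *
cloud("wrist","pics/w3.png")
E
```

```text
22.1 to go mm [ 4.8 -2.  99. ] inG [ 4.5 -1.9 99. ] deg [-0.02  0.22 -0.56] Ftool [ 1.1 -1.   2.5] M [ 0.35 -0.01 -0.02] 0.0073
```

View pics/w3.png

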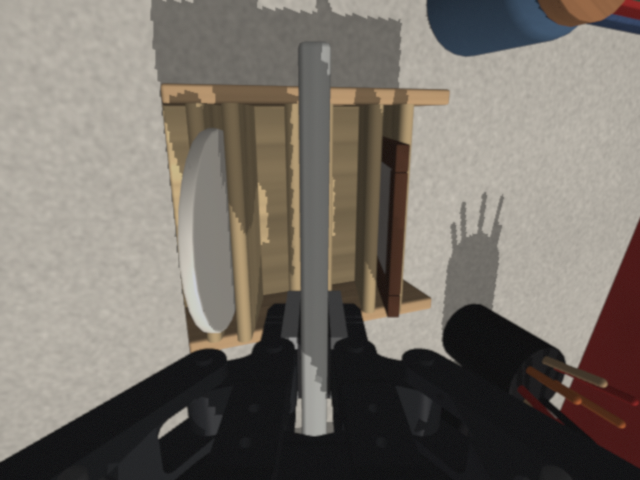

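The scraper (col ~315) is aligned above the middle slot between plate and frame. Settle and trim before entering.

Emit:
send_rows:
  steps: [0,0,0,0,0,0,0,0,0,0,0,0,0,0,0,0,0,0,0,0,0]

```text
t: 22.45
tcp_pos: [0.4204, 0.2879, 0.2073]
eef_rot: [1.767, 2.296, 0.421]
force: [0.4, -0.2, -2.4]
finger_gap: 0.0073
grasp_force: 89.4
```

```bash
python3 gt.py
```

```text
22.45 to go mm [  3.3  -3.9 102. ] inG [  3.2  -3.4 102.1] deg [ 0.3   0.08 -0.48] Ftool [-0.4 -0.5  2.4] M [ 0.34 -0.   -0.05] 0.0073
```

Emit:
send_rows:
  steps: [1.6,-1.7,0,0.2,0,-0.3,0,1.6,-1.7,0,0.1,0,-0.2,0,0,0,0,0,0,0,0,0,0,0,0,0,0,0,0,0,0,0,0,0,0]

```text
t: 22.95
tcp_pos: [0.4163, 0.2901, 0.2055]
eef_rot: [1.759, 2.306, 0.413]
force: [0.0, -0.9, -2.5]
finger_gap: 0.007
grasp_force: 89.4
```

```bash
python3 gt.py
```

```text
22.95 to go mm [  0.2   0.5 101.5] inG [ -0.    0.4 101.5] deg [-0.06  0.1   0.03] Ftool [-0.8 -1.   2.3] M [0.39 0.03 0.01] 0.007
```

Emit:
send_rows:
  steps: [0,0.1,8,0,0,0,0,0,0.1,10,0,0,0,0,0,0.1,10,0,0,0,0,0,0.1,8,0,0,0,0,0,0,4,0,0,0,0,0,0,0,0,0,0,0,0,0,0,0,0,0,0,0,0,0,0,0,0,0]

```text
t: 23.75
tcp_pos: [0.4302, 0.294, 0.1686]
eef_rot: [1.759, 2.306, 0.414]
force: [0.4, 0.9, -3.2]
finger_gap: 0.0072
grasp_force: 89.5
```

```bash
python3 gt.py
```

```text
23.75 to go mm [ 0.1 -0.3 61.9] inG [-0.  -0.3 61.9] deg [-0.02  0.09  0.03] Ftool [ 0.8 -0.5  3.2] M [ 0.35  0.   -0.05] 0.0072
```

Emit:
send_rows:
  steps: [0,-0.1,4,0,0,0,0,0,-0.1,4,0,0,0,0,0,0,4,0,0,0,0,0,0,4,0,0,0,0,0,0,4,0,0,0,0,0,0,0,0,0,0,0]

```text
t: 24.35
tcp_pos: [0.4363, 0.2955, 0.1483]
eef_rot: [1.759, 2.307, 0.411]
force: [-0.5, 0.3, -2.4]
finger_gap: 0.0069
grasp_force: 89.5
```

```bash
python3 gt.py
```

```text
24.35 to go mm [ 0.4  0.8 40.7] inG [ 0.3  0.7 40.7] deg [-0.14  0.13  0.03] Ftool [ 0.4 -1.2  2.1] M [0.36 0.03 0.01] 0.0069
```

Inside the slot with no side force; continue.

Emit:
send_rows:
  steps: [0,0.2,5,0,0,0,0,0,0.2,6,0,0,0,0,0,0,6,0,0,0,0,0,0,6,0,0,0,0,0,0,5,0,0,0,0,0,0,3,0,0,0,0,0,0,0,0,0,0,0,0,0,0,0,0,0,0]

```text
t: 25.15
tcp_pos: [0.4472, 0.2987, 0.1204]
eef_rot: [1.759, 2.306, 0.413]
force: [-0.6, 0.2, -2.9]
finger_gap: 0.0069
grasp_force: 89.5
```

```bash
python3 gt.py
```

```text
25.15 to go mm [ 0.2 -0.2 10.6] inG [ 0.1 -0.2 10.6] deg [-0.06  0.1   0.03] Ftool [ 0.4 -1.5  2.5] M [ 0.33 -0.04 -0.01] 0.0069
```

Emit:
send_rows:
  steps: [0,0,2.5,0,0,0,0,0,0,2.5,0,0,0,0,0,0,2,0,0,0,0,0,0,1.5,0,0,0,0,0,0,0.8,0,0,0,0,0,0,0,0,0,0,0]

```text
t: 25.75
tcp_pos: [0.4503, 0.2995, 0.1114]
eef_rot: [1.759, 2.306, 0.413]
force: [0.4, 0.3, -2.7]
finger_gap: 0.0071
grasp_force: 89.4
```

```bash
python3 gt.py
```

```text
25.75 to go mm [ 0.2 -0.1  1.1] inG [ 0.2 -0.1  1.1] deg [-0.08  0.11  0.03] Ftool [ 0.2 -0.4  2.7] M [ 0.34 -0.02  0.02] 0.0071
```

Emit:
send_rows:
  steps: [0,0,0.8,0,0,0,0,0,0,0.5,0,0,0,0,0,0,0,0,0,0,0]

```text
t: 26.05
tcp_pos: [0.4508, 0.2998, 0.1106]
eef_rot: [1.759, 2.306, 0.414]
force: [0.5, -0.6, -0.6]
finger_gap: 0.0071
grasp_force: 89.5
```

```bash
python3 gt.py
```

```text
26.05 to go mm [ 0.1 -0.3  0.1] inG [ 0.1 -0.3  0.1] deg [-0.04  0.09  0.03] Ftool [-0.7  0.1  0.7] M [0.36 0.1  0.05] 0.0071
```

Emit:
send_rows:
  steps: [0,0,0.4,0,0,0,0,0,0,0,0,0,0,0]
  newtons: 20

```text
t: 26.25
tcp_pos: [0.4509, 0.2998, 0.1104]
eef_rot: [1.759, 2.306, 0.414]
force: [-2.6, -1.5, 1.6]
finger_gap: 0.007
grasp_force: 90.2
```

Emit:
send_rows:
  steps: [0,0,0,0,0,0,0.15,0,0,0,0,0,0,0.25,0,0,0,0,0,0,0.35,0,0,0,0,0,0,0.35,0,0,0,0,0,0,0.35]

```text
t: 26.75
tcp_pos: [0.4509, 0.2997, 0.11]
eef_rot: [1.759, 2.306, 0.413]
force: [0.3, -0.4, -0.8]
finger_gap: 0.0302
grasp_force: 0.0
```

```bash
python3 gt.py
python3 - <<'E'
from h import *
cloud("wrist","pics/w4.png")
E
```

```text
26.75 to go mm [ 0.2 -0.2 -0.5] inG [ 0.2 -0.2 -0.5] deg [-0.06  0.1   0.03] Ftool [-0.5 -0.1  0.8] M [ 0.19 -0.02  0.04] 0.0302
```

View pics/w4.png

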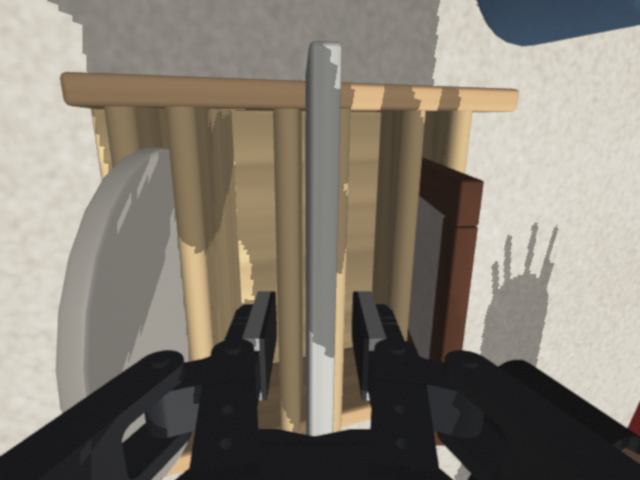

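The scraper sits released in the middle slot (cols 307–341), pads clear on both sides. Withdraw along the slot.

Emit:
send_rows:
  steps: [0,0.5,-8,0,0,0,0.35,0,0.3,-15,0,0,0,0.35,0,0,-25,0,0,0,0.35,0,0,-35,0,0,0,0.35,0,0,-40,0,0,0,0.35,0,0,-35,0,0,0,0.35,0,0,-15,0,0,0,0.35,0,0,0,0,0,0,0.35]

```text
t: 27.6
tcp_pos: [0.3941, 0.2842, 0.2764]
eef_rot: [1.757, 2.304, 0.421]
force: [-0.3, -0.1, 0.7]
finger_gap: 0.0295
grasp_force: 0.0
```

Emit:
send_rows:
  steps: [0,0,0,0,0,0,0.35,0,0,0,0,0,0,0.35,0,0,0,0,0,0,0.35]

```text
t: 27.9
tcp_pos: [0.3938, 0.2836, 0.2709]
eef_rot: [1.76, 2.307, 0.409]
force: [0.1, 0.5, -0.2]
finger_gap: 0.0299
grasp_force: 0.0
```

```bash
python3 gt.py; python3 sh.py
python3 - <<'E'
from h import *
p,P=cloud("wrist","pics/w5.png")
s=bot.observe()
d,Rt=slot();L=(P-TOP)@Rt*1e3
m=(abs(L[...,1])<14)&(abs(L[...,0])<110)&(L[...,2]<6)&(L[...,2]>-10)
q=L[m];print(len(q),"scraper top in old frame mm",np.median(q,0).round(1),np.percentile(q,[1,99],axis=0).round(1).tolist())
for e in(-1,1):
    k=q[(q[:,0]*e>50)];print(e,np.median(k,0).round(1))
E
```

```text
27.9 to go mm [  0.5   0.3 171. ] inG [ 1.00e-01 -4.00e-01  1.71e+02] deg [-0.21  0.16  0.04] Ftool [0.5 0.1 0.2] M [ 0.19  0.06 -0.01] 0.0299
[-0.12320932  0.4040497 ]
top 564 [ 0.064 -0.156] [ 0.02  -0.192] [ 0.118 -0.118] 0.018
top 420 [-0.065 -0.16 ] [-0.093 -0.19 ] [-0.036 -0.134] 0.021
side 472 [ 0.057 -0.162] [ 0.022 -0.191] [ 0.097 -0.12 ] 0.016
side 160 [ 0.103 -0.14 ] [ 0.076 -0.153] [ 0.12  -0.126] 0.023
side 532 [-0.062 -0.161] [-0.09  -0.189] [-0.036 -0.133] 0.02
2821 scraper top in old frame mm [11.7  2.3  0.9] [[-88.6, -1.6, -0.8], [90.5, 6.3, 3.7]]
-1 [-69.7   2.3   0.8]
1 [71.7  2.4  0.9]
```

```bash
python3 -c "
from station import bot
print(bot.sign_off())"
```

```text
the job is handed in; nothing more can be done
None
```

All four shards are in the trough and the scraper is back in its middle slot, fully down to within about 1 mm of where it started; the job was handed in at about 28 s, with contact forces staying light throughout, and no verdict was returned.

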